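Load the brake pad under the leaf springs

ROBOT

A 6-joint arm with a two-finger parallel gripper is mounted at the origin on the work surface. World frame = base frame: x ahead of the robot, y to its left, z up, the work surface at z = 0. Lengths are in m, angles in degrees, forces in N, time in s.
With the tool pointing down it reaches from about 0.4 to 0.825 m from the base axis. Payload 7 kg.
Tool frame: the origin (TCP) lies on the centre line of the jaws, within the pads' length; the fingertips stand 17 mm ahead of it and the grasp point (between the pads) lies 2 mm behind it; y points along the fingers, z is the direction in which the jaws open and shut, and the axes are right-handed (so a half turn about y gives the same grasp; the last joint's range is limited). The gripper opens to 88 mm and grips with 3 to 60 N. Pads are 19 mm wide; open, the fingers measure 130 mm over their backs; the gripper's body (78 mm by 193 mm) begins 47 mm behind the grasp point.
Start: joints at [86.637, 20.546, 0.682, 0, -70.136, -16.507], TCP at [0.229, 0.635, 0.244] pointing down, gripper open.
Joint ranges: [-176.03, 176.03], [-82.01, 121.73], [-58.28, 71.71], [-173.87, 95.51], [-174.79, -0.11], [-173.66, 173.66]. Speed limits (degrees/s): [136.94, 136.94, 172.46, 180, 180, 180].

INTERFACE

Orientations are given as [roll, pitch, yaw] about the fixed x, y, z axes, in that order (R = Rz(yaw) Ry(pitch) Rx(roll)).
In Python, from plant import r, capture, camera_info gives the robot as it stands. The module is installed in compiled form; this text tells all that it offers.
- The arm moves only by the tool apply_moves, never from a script. Its argument "deltas" is a list of rows, each an object of numbers: "tx", "ty", "tz": the shift along the tool's x, y, z in m; "turn": the turn about the tool's y in rad; "gripper": the finger opening in m, from 0 to 0.0876. A call has 1 to 5 rows; each row is the pose to reach, as a shift and turn from the pose commanded when the call began, along the tool's axes at that moment; what a row does not reach only later rows make up. A row lasts 1/10 s, in which the tool goes at most 50 mm and 8.59 degrees, less where a joint would pass 70% of its speed; a pose out of reach is approached as far as the arm can. A call with a gripper value outside its range is refused whole. The fingers move at their own pace and stop on an object; "newtons" is the grip in N (left out, the last holds). Time passes only in rows, so rows that repeat a pose let the fingers close. It gives the time, the measured TCP pose, the force and the opening at its end, in the units of the state.
- r.get_state(): the state, without advancing time (a new reading comes with each control period).
- capture(name): name is "scene" or "top"; returns (picture, depth): 384x512x3 uint8, red, green, blue; 384x512 float32, m along the optical axis (not along the pixel's ray), 0 where there is no reading.
- camera_info(name): a dict with "K" (3x3 intrinsics, pixels), "eye" and "orientation" of the camera in the world. Camera axes: x right, y up, looking along -z (the intrinsics and any distortion apply to the point x, -y, -z); pixel columns grow to the right and rows downward; lengths in m; the calibration is good to about 2 mm. A picture is of the moment at which its call begins. camera_info takes no time and is no camera call.
- r.close_job(): hands the job in, once; it reports no verdict.
The state is a dict: "time_s": time; "joints": joint angles; "qd": joint speeds; "joint_torque": joint torques, N m; "tcp_pos": TCP position; "eef_rot": TCP orientation; "contact_force": force on the tool from outside, world axes, zero at the start; "moment": the same for the moment, N m; "gripper_width": finger opening in m.
Only numpy, scipy, OpenCV 4.12 (cv2) and the standard library are available. Lean on these libraries where they do the work, as an engineer would, in place of code of your own. Each camera call takes 0.05 s, during which the arm holds its last target.

TASK

Load the brake pad that lies on the sprung lifter of the bench fixture: with the fingertips, press it down hard and, keeping it pressed, slide it under the two leaf springs until it is fully home against the end stop and the lifter has sprung back up behind it. Only push and press it, do not pick it up, and leave the other things on the bench where they are.

Things in the scene. Friction and masses are not known exactly. Their poses are not given: they have to be found in the camera images.
- fixture: Loading fixture screwed to the bench, 310 mm long (its x), 103 mm wide, 44 mm high. Origin on the bench, on the centre line, below the front faces of the keeper blocks; x is the way the pad is slid, z up. x = -165 to -2 mm: loading bay with the flat steel lifter (top at z = 27.5 mm when up, 20.5 mm fully down). From x = 10 mm: home bay, fixed floor at z = 20 mm, chamfered edge
- keepers (a point): Centre line of the fixture at x = 0, z = 30 mm: lower front edge of the two dark keeper blocks (x = 0 to 14 mm, z = 30 to 44 mm, one on each side, 52 mm free between them). They stop the plate of a pad that is not pressed down at least 5 mm. The side rails along the whole fixture are 83 mm apart and 36 mm high; running faces are greased (friction about 0.2)
- leaf_tips (a point): Centre line midway between the tips of the two steel leaf springs (z = 23 mm when free, 27 mm on the pad). Each is 12 mm wide, slopes down from its keeper at fixture x = 10 mm to its tip at x = 68 mm and presses on the side edge of the pad's plate with about 3.5 N. Between the two leaves 54 mm are free for the fingers
- end_stop (a point): Middle of the upper edge of the end stop: a dark steel wall across the fixture, face at fixture x = 127 mm, 42 mm high
- lifter (a joint): How far the sprung lifter is pressed down: 0 = up, 0.007 m = fully down on its limit. Springs carry it: total load on it 11 N to start moving, 17.5 N fully down (the pad's own weight, about 5 N, helps). It springs up again behind the pad once the pad's rear edge has passed the keeper line
- pad: Brake pad, lying on the lifter lining upwards: dark steel plate 120 mm (its x, along the fixture's x) x 80 x 7 mm with two grey lining blocks on top, each 35 mm long (x), 44 mm wide, 12 mm high, with a 50 mm long gap between them where the bare plate shows; about 0.55 kg. Origin: centre of the plate's underside. Its front edge (+x) starts 8 to 28 mm short of the keepers
- press_spot (a point): Middle of the pad's bare gap, on the upper face of the plate (7 mm above the underside): the place for the fingertips. The faces of the two lining blocks are 25 mm ahead of and behind it
- home (a point): Point fixed to the fixture, on the floor of the home bay, 67 mm past the keeper line: the centre of the pad's underside lies here when it is fully home against the end stop
- spare_pad: Second brake pad of the same shape lying on the bench, not to be moved. Origin: centre of its underside
- spray_can: White spray can standing on the bench, 58 mm across, 170 mm high. Not to be moved. Origin: centre of its underside
- battery: Black and red battery pack, 75 x 110 x 70 mm, standing on the bench. Not to be moved. Origin: centre of its underside
- socket: Steel wrench socket standing on the bench, 30 mm across, 40 mm high. Not to be moved. Origin: centre of its underside
Things that resemble listed ones, but are neither listed nor needed, are in the scene too. Leave any pink or turquoise look-alike of the pad alone.

How it is judged:
By the outcome, as a careful person would: the job done as asked, in the order asked, and still so for the second after the job is handed in, with the robot touching nothing.
It also fails if it takes over 58 s, if anything falls off the work surface, if the arm or the gripper's body presses on something with over 40 N, if the wrist force passes 120 N, or if a joint passes its speed limit or range.

## Working session

There is one attempt and no reset: what is moved stays moved. The work goes in short steps, Python scripts to look and compute and a tool call to move; the robot and the scene stay as the last step left them, time stands still between calls to the robot, and variables do not carry over. Pictures are saved under pics/ and viewed, and the job is handed in when it is done.

Besides the shell and the picture viewer there is one more tool, called after ">>>" as name(argument=value, ...) on one line, values as JSON. apply_moves: Moves the arm, as the interface text tells. Its arguments: {"type":"object","properties":{"deltas":{"type":"array","items":{"type":"object","properties":{"tx":{"type":"number"},"ty":{"type":"number"},"tz":{"type":"number"},"turn":{"type":"number"},"gripper":{"type":"number"}}}},"newtons":{"type":"number"}},"required":["deltas"]}

```bash
mkdir -p pics
cat > h.py <<'E'
import numpy as np, cv2, json
from plant import r, capture, camera_info
from scipy.spatial.transform import Rotation as R
def grab(name,tag):
    p,d=capture(name); np.savez(f'{tag}.npz',p=p,d=d); cv2.imwrite(f'pics/{tag}.png',p[:,:,::-1]); return p,d
E
python3 - <<'E'
from h import *
for n in("scene","top"):
    grab(n,n+"0"); print({k:(np.round(v,4).tolist() if not isinstance(v,str) else v) for k,v in camera_info(n).items()})
print(r.get_state())
E
```

```text
{'K': [[498.8097, 0.0, 256.8243], [0.0, 498.8097, 195.0269], [0.0, 0.0, 1.0]], 'eye': [1.6525, -0.6914, 0.8758], 'orientation': [58.4362, -1.3302, 59.6472]}
{'K': [[375.2053, 0.0, 249.3441], [0.0, 375.2053, 186.2235], [0.0, 0.0, 1.0]], 'eye': [0.4539, -0.0092, 0.9998], 'orientation': [4.6884, 0.1908, -89.1893]}
{'time_s': 0.1, 'joints': array([ 8.66371266e+01,  2.05871435e+01,  6.39251239e-01, -1.80326032e-02,
       -7.01357445e+01, -1.65072131e+01]), 'qd': array([ 0.05043156, -0.12361556,  0.0898682 , -0.03774018,  0.12181829,
        0.11080098]), 'joint_torque': array([-2.09804799e-03, -5.84165025e+01,  2.93751115e+01,  7.01558948e+00,
        1.01555165e-02, -5.16831676e-05]), 'tcp_pos': array([0.22930281, 0.63442113, 0.24271928]), 'eef_rot': array([-8.99149932e+01,  7.51240886e-03,  1.60123779e+02]), 'contact_force': array([-0.4534188 , -0.21896619, -0.19005858]), 'moment': array([ 0.03091379, -0.07523835,  0.04739664]), 'gripper_width': 0.08766497847805314}
```

View pics/scene0.png

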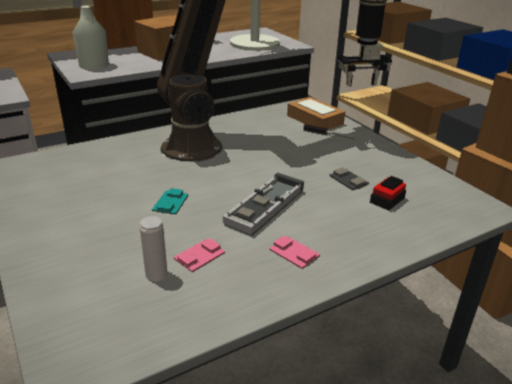

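View pics/top0.png

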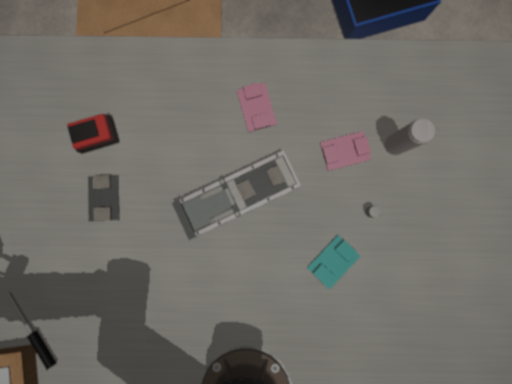

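The scene view shows the fixture at (265,203). In the top view it runs from about (288,168) at the loading end to (190,220) at the end stop. The pad with dark plate and grey linings is at about (263,182). The spare pad is at (103,198), outside the fixture, and the pink and turquoise pads are look-alikes. I'll enlarge the fixture.

Run:
```python
from h import *
p=np.load('top0.npz')['p'][:,:,::-1]; c=p[140:250,160:315]
a=cv2.resize(c,None,fx=5,fy=5,interpolation=cv2.INTER_CUBIC); a=np.clip(a*1.5,0,255).astype(np.uint8); cv2.imwrite('pics/ct.png',a)
p=np.load('scene0.npz')['p'][:,:,::-1]; c=p[165:240,215:315]
a=cv2.resize(c,None,fx=7,fy=7,interpolation=cv2.INTER_CUBIC); a=np.clip(a*1.5,0,255).astype(np.uint8);cv2.imwrite('pics/cs.png',a)
```

```text
(no output)
```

View pics/ct.png

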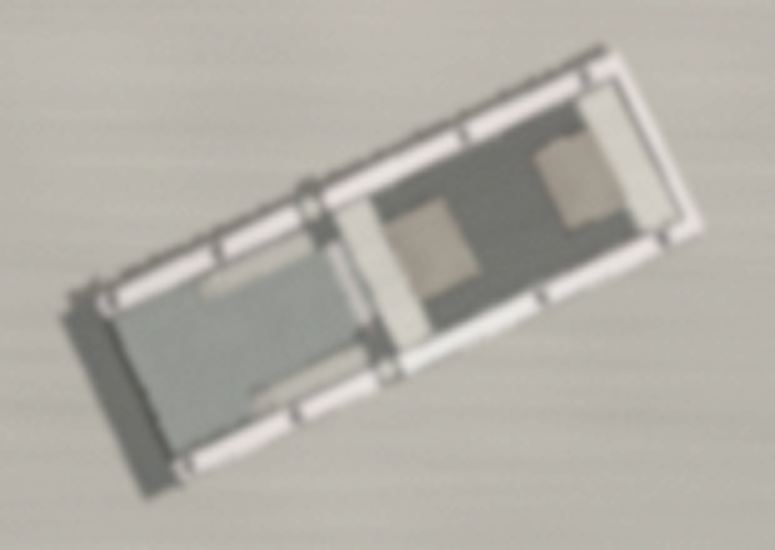

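View pics/cs.png

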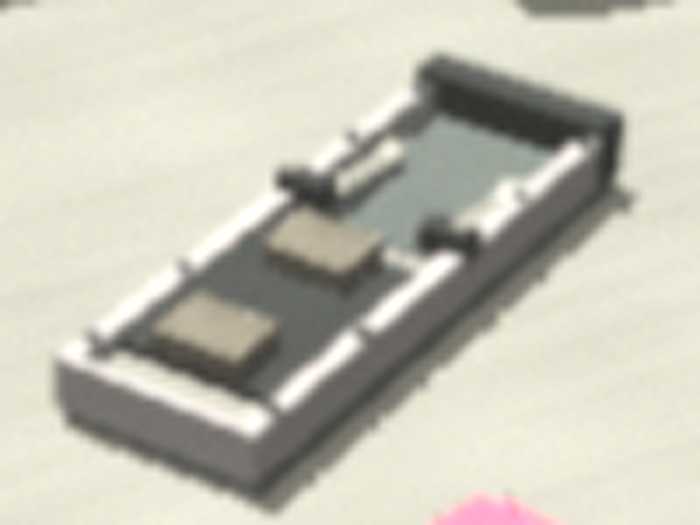

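```bash
cat >> h.py <<'E'
def ray(name,uv,z):
    ci=camera_info(name);K=np.array(ci['K']);M=R.from_euler('xyz',ci['orientation'],degrees=True).as_matrix()
    uv=np.atleast_2d(np.float64(uv)); d=np.c_[(uv[:,0]-K[0,2])/K[0,0],-(uv[:,1]-K[1,2])/K[1,1],-np.ones(len(uv))]@M.T
    e=np.array(ci['eye']); t=(z-e[2])/d[:,2]; return e+t[:,None]*d
def pix(name,P):
    ci=camera_info(name);K=np.array(ci['K']);M=R.from_euler('xyz',ci['orientation'],degrees=True).as_matrix()
    c=(np.atleast_2d(P)-np.array(ci['eye']))@M; return np.c_[K[0,2]+K[0,0]*c[:,0]/-c[:,2],K[1,2]+K[1,1]*c[:,1]/c[:,2]]
E
python3 - <<'E'
from h import *
def ct(x,y): return (160+(x+.5)/5-.5,140+(y+.5)/5-.5)
def cs(x,y): return (215+(x+.5)/7-.5,165+(y+.5)/7-.5)
T={'outer rear L? (613,50)':(ct(613,50),.036),'rear R (703,228)':(ct(703,228),.036),'es (98,290)':(ct(95,290),.036),'es2':(ct(178,475),.036),
'plate front top':(ct(375,200),.0345),'plate front bot':(ct(432,330),.0345),'plate rear top':(ct(580,105),.0345),'plate rear bot':(ct(638,232),.0345),
'lin1 rear t':(ct(443,200),.0465),'lin1 rear b':(ct(483,270),.0465),'lin2 fr t':(ct(533,158),.0465),'lin2 fr b':(ct(574,228),.0465),
'lin1 front t':(ct(388,218),.0465),'lin2 rear b':(ct(622,212),.0465)}
for k,(uv,z) in T.items(): print(k,ray('top',uv,z)[0].round(4))
print('scene')
S={'rear far':(cs(62,355),.036),'rear near':(cs(258,435),.036),'keepFL':(cs(280,180),.044),'stop far':(cs(430,55),.042),'stop near':(cs(620,122),.042),
'lin1 rear L':(cs(263,243),.0465),'lin1 rear R':(cs(345,275),.0465),'lin2 fr L':(cs(200,292),.0465),'lin2 fr R':(cs(278,322),.0465)}
for k,(uv,z) in S.items(): print(k,ray('scene',uv,z)[0].round(4))
# white rail mask
p=np.load('top0.npz')['p'].astype(int); c=p[140:250,160:315]
print(c[80,60:80].tolist()[:6])
g=c.min(2); m=(g>150).astype(np.uint8); print(m.sum(), np.percentile(g,[5,50,90,98]))
E
```

```text
outer rear L? (613,50) [ 0.6295 -0.0889  0.036 ]
rear R (703,228) [ 0.5373 -0.1359  0.036 ]
es (98,290) [0.501  0.1767 0.036 ]
es2 [0.4071 0.1315 0.036 ]
plate front top [0.5496 0.0335 0.0345]
plate front bot [0.4829 0.003  0.0345]
plate rear top [ 0.6007 -0.0721  0.0345]
plate rear bot [ 0.5349 -0.1026  0.0345]
lin1 rear t [ 0.5489 -0.0018  0.0465]
lin1 rear b [ 0.5134 -0.0226  0.0465]
lin2 fr t [ 0.5711 -0.0475  0.0465]
lin2 fr b [ 0.5355 -0.0688  0.0465]
lin1 front t [0.5393 0.0262 0.0465]
lin2 rear b [ 0.544  -0.0932  0.0465]
scene
rear far [ 0.5355 -0.1312  0.036 ]
rear near [ 0.6273 -0.0867  0.036 ]
keepFL [0.4649 0.018  0.044 ]
stop far [0.3935 0.1451 0.042 ]
stop near [0.4923 0.1903 0.042 ]
lin1 rear L [ 0.5122 -0.0183  0.0465]
lin1 rear R [5.524e-01 3.000e-04 4.650e-02]
lin2 fr L [ 0.5341 -0.0627  0.0465]
lin2 fr R [ 0.571  -0.0446  0.0465]
[[124, 121, 119], [136, 132, 130], [145, 141, 139], [151, 147, 145], [153, 149, 147], [153, 149, 146]]
21 [ 75. 115. 119. 141.]
```

Checks agree:
- Rear corners are 103.5 mm apart, against 103 mm given.
- Plate is about 118 mm long, against 120 mm.
- Lining gap is 51 mm, against 50 mm.
- The two views put the press spot near (0.542, -0.034), and the fixture axis at about 116° yaw.

I'll travel at height with the jaws across the fixture, so that tool x is the sliding direction.

>>> apply_moves(deltas=[{"tx": -0.03, "tz": 0.03, "turn": 0.12, "gripper": 0}, {"tx": -0.06, "tz": 0.06, "turn": 0.24, "gripper": 0}, {"tx": -0.09, "tz": 0.09, "turn": 0.36, "gripper": 0}, {"tx": -0.12, "tz": 0.12, "turn": 0.48, "gripper": 0}, {"tx": -0.15, "tz": 0.15, "turn": 0.6, "gripper": 0}], newtons=30)

```text
invalid input at $.deltas[0]: expected keys tx, ty, tz, turn, gripper
```

```bash
cat >> h.py <<'E'
def go(x,y,z,yaw):
    s=r.get_state(); M=R.from_euler('xyz',s['eef_rot'],degrees=True).as_matrix()
    d=M.T@(np.array([x,y,z])-s['tcp_pos']); dy=(yaw-s['eef_rot'][2]+180)%360-180
    print('t',s['time_s'],'tcp',s['tcp_pos'].round(4),'rot',s['eef_rot'].round(2),'F',s['contact_force'].round(1),'w',round(s['gripper_width'],4)); print('need',d.round(4),'turn',round(-np.radians(dy),4))
E
python3 -c "
from h import *
go(.5423,-.0335,.12,116.2)"
```

```text
t 0.1 tcp [0.2293 0.6344 0.2427] rot [-8.9910e+01  1.0000e-02  1.6012e+02] F [-0.5 -0.2 -0.2] w 0.0877
need [-0.5214  0.1236  0.5215] turn 0.7666
```

>>> apply_moves(deltas=[{"tx": -0.03, "ty": 0, "tz": 0.03, "turn": 0.12, "gripper": 0}, {"tx": -0.06, "ty": 0, "tz": 0.06, "turn": 0.24, "gripper": 0}, {"tx": -0.09, "ty": 0, "tz": 0.09, "turn": 0.36, "gripper": 0}, {"tx": -0.12, "ty": 0, "tz": 0.12, "turn": 0.48, "gripper": 0}, {"tx": -0.15, "ty": 0, "tz": 0.15, "turn": 0.6, "gripper": 0}], newtons=30)

```text
time_s: 0.6
tcp_pos: [0.3198, 0.4409, 0.2432]
eef_rot: [-90.0, 0.0, 125.5]
contact_force: [1.4, -0.4, -0.2]
gripper_width: 0.053
```

```bash
python3 -c "
from h import *
go(.5423,-.0335,.12,116.2)"
```

```text
t 0.6 tcp [0.3198 0.4409 0.2432] rot [-8.9970e+01  2.0000e-02  1.2548e+02] F [ 1.4 -0.4 -0.2] w 0.053
need [-0.5154  0.1234  0.0942] turn 0.162
```

>>> apply_moves(deltas=[{"tx": -0.045, "ty": 0, "tz": 0.008, "turn": 0.03, "gripper": 0}, {"tx": -0.09, "ty": 0, "tz": 0.016, "turn": 0.06, "gripper": 0}, {"tx": -0.135, "ty": 0, "tz": 0.024, "turn": 0.09, "gripper": 0}, {"tx": -0.18, "ty": 0, "tz": 0.032, "turn": 0.12, "gripper": 0}, {"tx": -0.225, "ty": 0, "tz": 0.04, "turn": 0.16, "gripper": 0}])

```text
time_s: 1.1
tcp_pos: [0.4188, 0.2349, 0.2435]
eef_rot: [-90.0, -0.0, 116.5]
contact_force: [2.2, 0.3, -0.5]
gripper_width: 0.0132
```

```bash
python3 -c "
from h import *
go(.5423,-.0335,.12,116.2)"
```

```text
t 1.1 tcp [0.4188 0.2349 0.2435] rot [-9.0000e+01 -1.0000e-02  1.1653e+02] F [ 2.2  0.3 -0.5] w 0.0132
need [-0.2954  0.1235  0.0094] turn 0.0058
```

>>> apply_moves(deltas=[{"tx": -0.045, "ty": 0, "tz": 0.002, "turn": 0, "gripper": 0}, {"tx": -0.09, "ty": 0, "tz": 0.004, "turn": 0, "gripper": 0}, {"tx": -0.135, "ty": 0, "tz": 0.006, "turn": 0, "gripper": 0}, {"tx": -0.18, "ty": 0, "tz": 0.008, "turn": 0, "gripper": 0}, {"tx": -0.22, "ty": 0, "tz": 0.009, "turn": 0, "gripper": 0}])

```text
time_s: 1.6
tcp_pos: [0.5092, 0.0339, 0.2435]
eef_rot: [-90.0, -0.0, 116.6]
contact_force: [0.7, 0.9, -0.1]
gripper_width: 0.0006
```

```bash
python3 -c "
from h import *
go(.5423,-.0335,.12,116.2)"
```

```text
t 1.6 tcp [0.5092 0.0339 0.2435] rot [-9.0000e+01 -1.0000e-02  1.1656e+02] F [ 0.7  0.9 -0.1] w 0.0006
need [-0.0751  0.1235  0.0005] turn 0.0063
```

>>> apply_moves(deltas=[{"tx": -0.025, "ty": 0.03, "tz": 0, "turn": 0.006, "gripper": 0}, {"tx": -0.05, "ty": 0.07, "tz": 0, "turn": 0.006, "gripper": 0}, {"tx": -0.075, "ty": 0.11, "tz": 0, "turn": 0.006, "gripper": 0}, {"tx": -0.075, "ty": 0.145, "tz": 0, "turn": 0.006, "gripper": 0}, {"tx": -0.075, "ty": 0.16, "tz": 0, "turn": 0.006, "gripper": 0}])

```text
time_s: 2.1
tcp_pos: [0.5402, -0.0325, 0.0796]
eef_rot: [-89.7, -0.1, 116.1]
contact_force: [0.4, -0.1, 0.7]
gripper_width: 0.0006
```

Run:
```python
from h import *
go(.5423,-.0335,.12,116.2)
p,d=grab('scene','s1'); 
cv2.imwrite('pics/s1c.png',np.clip(cv2.resize(p[100:240,200:330,::-1],None,fx=4.2,fy=4.2,interpolation=cv2.INTER_CUBIC)*1.5,0,255).astype(np.uint8))
p,d=grab('top','t1'); 
cv2.imwrite('pics/t1c.png',np.clip(cv2.resize(p[130:250,160:315,::-1],None,fx=5,fy=5,interpolation=cv2.INTER_CUBIC)*1.5,0,255).astype(np.uint8))
```

```text
t 2.1 tcp [ 0.5402 -0.0325  0.0796] rot [-8.967e+01 -9.000e-02  1.161e+02] F [ 0.4 -0.1  0.7] w 0.0006
need [-0.0018 -0.0404 -0.0012] turn -0.0017
```

View pics/s1c.png

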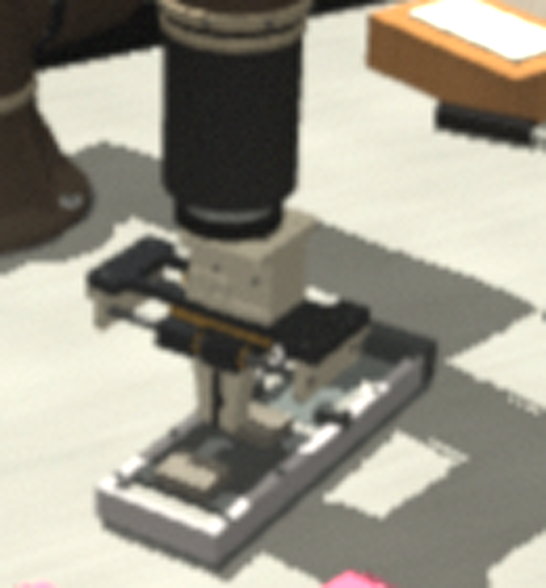

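View pics/t1c.png

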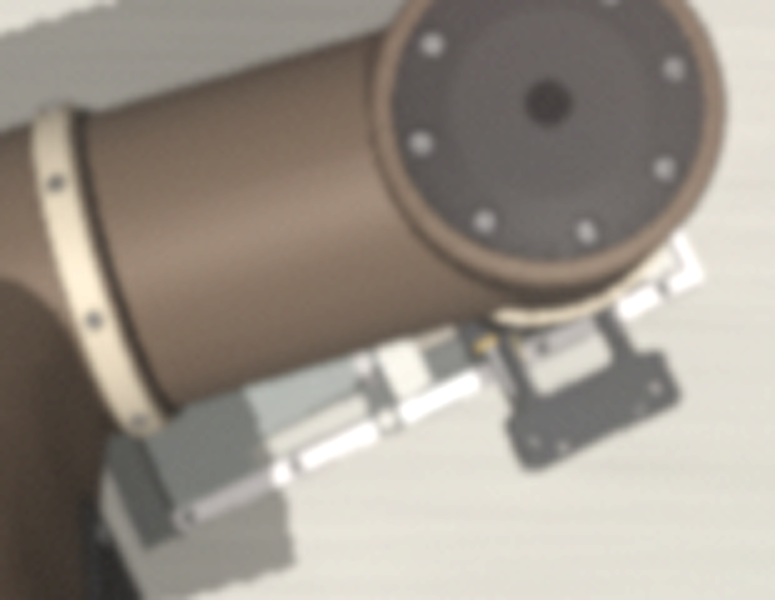

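The scene crop shows the closed fingertips at about (222,430), midway between the linings, with the front lining at (270,420) and the rear at (195,470). Laterally they sit over the gap. Now I'll descend gently.

>>> apply_moves(deltas=[{"tx": -0.001, "ty": 0.008, "tz": 0, "turn": 0, "gripper": 0}, {"tx": -0.001, "ty": 0.016, "tz": 0, "turn": 0, "gripper": 0}, {"tx": -0.001, "ty": 0.022, "tz": 0, "turn": 0, "gripper": 0}, {"tx": -0.001, "ty": 0.024, "tz": 0, "turn": 0, "gripper": 0}, {"tx": -0.001, "ty": 0.024, "tz": 0, "turn": 0, "gripper": 0}])

```text
time_s: 2.7
tcp_pos: [0.5429, -0.0318, 0.0596]
eef_rot: [-90.0, -0.0, 116.3]
contact_force: [0.9, -0.5, 0.0]
gripper_width: 0.0004
```

Run:
```python
from h import *
go(.5423,-.0335,.0515,116.2)
```

```text
t 2.7 tcp [ 0.5429 -0.0318  0.0596] rot [-90.    -0.   116.26] F [ 0.9 -0.5  0. ] w 0.0004
need [-0.0012  0.0081  0.0013] turn 0.001
```

>>> apply_moves(deltas=[{"tx": -0.001, "ty": 0.004, "tz": 0.001, "turn": 0, "gripper": 0}, {"tx": -0.001, "ty": 0.007, "tz": 0.001, "turn": 0, "gripper": 0}, {"tx": -0.001, "ty": 0.009, "tz": 0.001, "turn": 0, "gripper": 0}, {"tx": -0.001, "ty": 0.01, "tz": 0.001, "turn": 0, "gripper": 0}, {"tx": -0.001, "ty": 0.01, "tz": 0.001, "turn": 0, "gripper": 0}])

```text
time_s: 3.2
tcp_pos: [0.5425, -0.0333, 0.0497]
eef_rot: [-90.0, 0.0, 116.2]
contact_force: [-1.7, 0.1, 4.9]
gripper_width: 0.0007
```

Contact is at the expected height, so these are the plate's springs and not a lining. I'll press further.

>>> apply_moves(deltas=[{"tx": 0, "ty": 0.002, "tz": 0, "turn": 0, "gripper": 0}, {"tx": 0, "ty": 0.004, "tz": 0, "turn": 0, "gripper": 0}, {"tx": 0, "ty": 0.006, "tz": 0, "turn": 0, "gripper": 0}, {"tx": 0, "ty": 0.006, "tz": 0, "turn": 0, "gripper": 0}, {"tx": 0, "ty": 0.006, "tz": 0, "turn": 0, "gripper": 0}])

```text
time_s: 3.7
tcp_pos: [0.5425, -0.0333, 0.0447]
eef_rot: [-90.0, 0.0, 116.3]
contact_force: [-4.9, 1.2, 14.7]
gripper_width: 0.0004
```

>>> apply_moves(deltas=[{"tx": 0, "ty": 0.001, "tz": 0, "turn": 0, "gripper": 0}, {"tx": 0, "ty": 0.002, "tz": 0, "turn": 0, "gripper": 0}, {"tx": 0, "ty": 0.002, "tz": 0, "turn": 0, "gripper": 0}, {"tx": 0, "ty": 0.002, "tz": 0, "turn": 0, "gripper": 0}])

```text
time_s: 4.1
tcp_pos: [0.5426, -0.0334, 0.0445]
eef_rot: [-90.1, 0.0, 116.3]
contact_force: [-11.9, 2.5, 33.9]
gripper_width: 0.0007
```

The lifter is fully down: tips at 27.5 mm with 34 N. I'll start sliding along tool x.

>>> apply_moves(deltas=[{"tx": 0.003, "ty": 0, "tz": 0, "turn": 0, "gripper": 0}, {"tx": 0.006, "ty": 0, "tz": 0, "turn": 0, "gripper": 0}, {"tx": 0.009, "ty": 0, "tz": 0, "turn": 0, "gripper": 0}, {"tx": 0.012, "ty": 0, "tz": 0, "turn": 0, "gripper": 0}, {"tx": 0.015, "ty": 0, "tz": 0, "turn": 0, "gripper": 0}])

```text
time_s: 4.6
tcp_pos: [0.5383, -0.0216, 0.0446]
eef_rot: [-90.2, 0.2, 116.3]
contact_force: [0.6, -15.0, 23.7]
gripper_width: 0.0003
```

Run:
```python
from h import *
go(.5423-.441*.145,-.0335+.8975*.145,.0445,116.2)
p,d=grab('scene','s2'); 
cv2.imwrite('pics/s2c.png',np.clip(cv2.resize(p[160:240,210:320,::-1],None,fx=6,fy=6,interpolation=cv2.INTER_CUBIC)*1.5,0,255).astype(np.uint8))
```

```text
t 4.6 tcp [ 0.5383 -0.0216  0.0446] rot [-90.18   0.23 116.34] F [  0.6 -15.   23.7] w 0.0003
need [ 0.1325 -0.0004  0.0013] turn 0.0025
```

View pics/s2c.png

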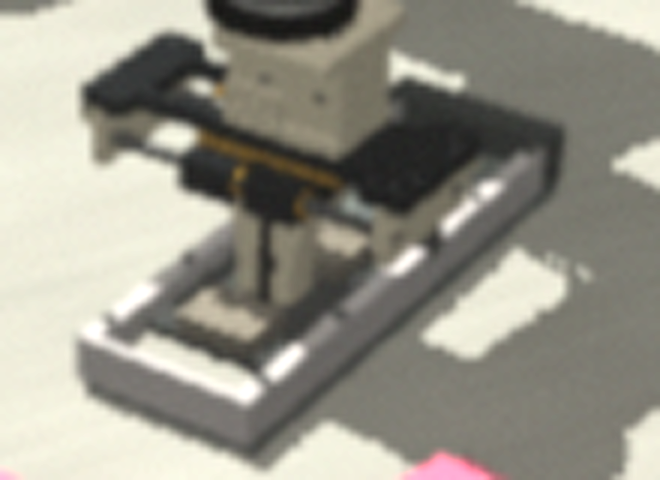

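The rear strip of bare lifter, crop (200,370), is now wider than before, so the pad moves with the fingers. I'll add 1 mm of press and continue.

>>> apply_moves(deltas=[{"tx": 0.003, "ty": 0.001, "tz": 0, "turn": 0, "gripper": 0}, {"tx": 0.007, "ty": 0.001, "tz": 0, "turn": 0, "gripper": 0}, {"tx": 0.011, "ty": 0.001, "tz": 0, "turn": 0, "gripper": 0}, {"tx": 0.015, "ty": 0.001, "tz": 0.001, "turn": 0, "gripper": 0}, {"tx": 0.019, "ty": 0.001, "tz": 0.001, "turn": 0, "gripper": 0}])

```text
time_s: 5.15
tcp_pos: [0.5301, -0.005, 0.0445]
eef_rot: [-90.3, 0.3, 116.4]
contact_force: [0.7, -17.4, 30.6]
gripper_width: 0.0005
```

Run:
```python
from h import *
go(.5423-.441*.145,-.0335+.8975*.145,.0445,116.2)
p,d=grab('scene','s3'); 
cv2.imwrite('pics/s3c.png',np.clip(cv2.resize(p[160:240,210:320,::-1],None,fx=6,fy=6,interpolation=cv2.INTER_CUBIC)*1.5,0,255).astype(np.uint8))
```

```text
t 5.15 tcp [ 0.5301 -0.005   0.0445] rot [-90.29   0.28 116.37] F [  0.7 -17.4  30.6] w 0.0005
need [ 0.1141 -0.0005  0.0012] turn 0.0029
```

View pics/s3c.png

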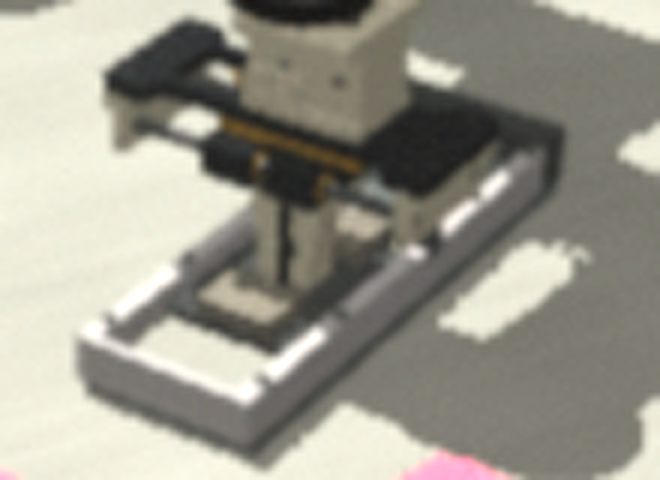

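The bare lifter behind the pad keeps growing and the horizontal force stays steady. At 31 mm of travel, continuing.

>>> apply_moves(deltas=[{"tx": 0.004, "ty": 0, "tz": 0, "turn": 0, "gripper": 0}, {"tx": 0.009, "ty": 0, "tz": 0, "turn": 0, "gripper": 0}, {"tx": 0.014, "ty": 0, "tz": 0, "turn": 0, "gripper": 0}, {"tx": 0.019, "ty": 0, "tz": 0.001, "turn": 0, "gripper": 0}, {"tx": 0.024, "ty": 0, "tz": 0.001, "turn": 0, "gripper": 0}])

```text
time_s: 5.7
tcp_pos: [0.5192, 0.0168, 0.0446]
eef_rot: [-90.4, 0.3, 116.4]
contact_force: [2.5, -14.6, 30.1]
gripper_width: 0.0004
```

Run:
```python
from h import *
go(.5423-.441*.145,-.0335+.8975*.145,.0445,116.2)
p,d=grab('scene','s4'); 
cv2.imwrite('pics/s4c.png',np.clip(cv2.resize(p[160:240,210:320,::-1],None,fx=6,fy=6,interpolation=cv2.INTER_CUBIC)*1.5,0,255).astype(np.uint8))
```

```text
t 5.7 tcp [0.5192 0.0168 0.0446] rot [-90.37   0.25 116.38] F [  2.5 -14.6  30.1] w 0.0004
need [ 0.0896 -0.0003  0.0011] turn 0.0032
```

View pics/s4c.png

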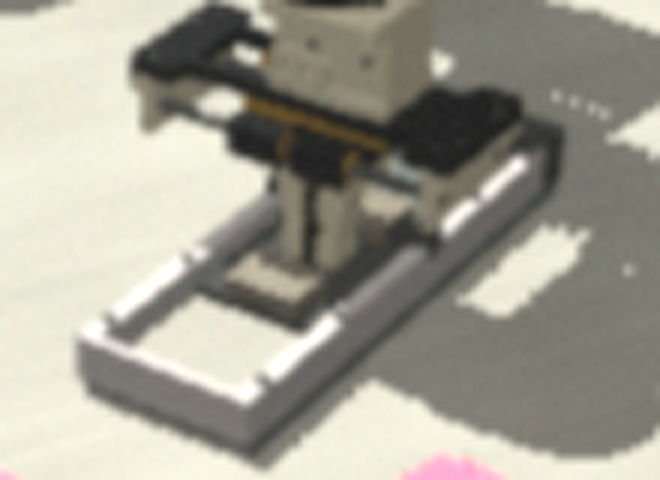

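Run:
```python
from h import *
def ct(x,y): return (160+(x+.5)/5-.5,140+(y+.5)/5-.5)
def cs(x,y): return (215+(x+.5)/7-.5,165+(y+.5)/7-.5)
s=r.get_state()['tcp_pos']; u=np.array([np.cos(np.radians(116.3)),np.sin(np.radians(116.3))]); n=np.array([u[1],-u[0]])
for nm,f,L in(('top',ct,{'keepA':(310,185,.044),'keepB':(390,378,.044),'railrearA':(613,50,.036),'railrearB':(703,228,.036),'stopA':(95,290,.036),'stopB':(178,475,.036),'leafA':(205,290,.024),'leafB':(250,397,.024)}),
 ('scene',cs,{'keepA':(283,180,.044),'keepB':(480,245,.044),'rearB':(62,355,.036),'rearA':(258,435,.036),'stopB':(430,55,.042),'stopA':(620,122,.042)})):
  for k,(x,y,z) in L.items():
    P=ray(nm,f(x,y),z)[0][:2]-s[:2]; print(nm,k,'along',(P@u).round(4),'lat',(P@n).round(4))
```

```text
top keepA along 0.0277 lat 0.055
top keepB along 0.0329 lat -0.0517
top railrearA along -0.1442 lat 0.0521
top railrearB along -0.1455 lat -0.0514
top stopA along 0.1508 lat 0.0545
top stopB along 0.1519 lat -0.0496
top leafA along 0.1009 lat 0.0314
top leafB along 0.1032 lat -0.029
scene keepA along 0.0253 lat -0.047
scene keepB along 0.0296 lat 0.0564
scene rearB along -0.1405 lat -0.0509
scene rearA along -0.1413 lat 0.0511
scene stopB along 0.1701 lat -0.0558
scene stopA along 0.1669 lat 0.0528
```

Centre-line estimates put the fixture about 1 to 2 mm to tool −z of me. The margin at the keepers is 5 mm, so I'll trim 1.5 mm while sliding.

>>> apply_moves(deltas=[{"tx": 0.004, "ty": 0, "tz": -0.0005, "turn": 0, "gripper": 0}, {"tx": 0.008, "ty": 0, "tz": -0.001, "turn": 0, "gripper": 0}, {"tx": 0.012, "ty": 0, "tz": -0.0015, "turn": 0, "gripper": 0}, {"tx": 0.016, "ty": 0, "tz": -0.0015, "turn": 0, "gripper": 0}, {"tx": 0.02, "ty": 0, "tz": -0.0015, "turn": 0, "gripper": 0}])

```text
time_s: 6.25
tcp_pos: [0.5107, 0.0341, 0.0445]
eef_rot: [-90.2, 0.3, 116.4]
contact_force: [4.0, -24.6, 34.1]
gripper_width: 0.0004
```

Run:
```python
from h import *
go(.5423-.441*.145,-.0335+.8975*.145,.0445,116.2)
p,d=grab('scene','s5'); 
cv2.imwrite('pics/s5c.png',np.clip(cv2.resize(p[160:240,210:320,::-1],None,fx=6,fy=6,interpolation=cv2.INTER_CUBIC)*1.5,0,255).astype(np.uint8))
```

```text
t 6.25 tcp [0.5107 0.0341 0.0445] rot [-90.21   0.29 116.39] F [  4.  -24.6  34.1] w 0.0004
need [ 0.0704 -0.0003  0.0012] turn 0.0034
```

View pics/s5c.png

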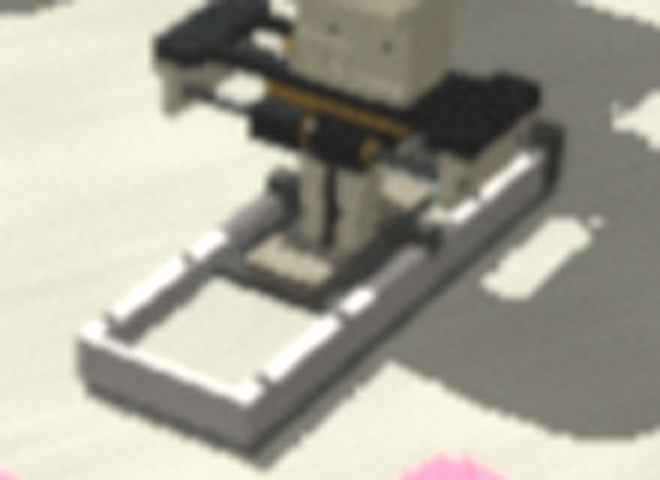

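The pad is still following, with its rear edge at crop (270,290). Horizontal force is up to 25 N as the leaves engage. Continuing.

>>> apply_moves(deltas=[{"tx": 0.004, "ty": 0, "tz": 0, "turn": 0, "gripper": 0}, {"tx": 0.008, "ty": 0, "tz": 0, "turn": 0, "gripper": 0}, {"tx": 0.012, "ty": 0, "tz": 0, "turn": 0, "gripper": 0}, {"tx": 0.016, "ty": 0, "tz": 0, "turn": 0, "gripper": 0}, {"tx": 0.02, "ty": 0, "tz": 0, "turn": 0, "gripper": 0}])

```text
time_s: 6.8
tcp_pos: [0.5029, 0.0528, 0.0444]
eef_rot: [-90.3, 0.3, 116.4]
contact_force: [7.5, -20.6, 29.0]
gripper_width: 0.0003
```

Run:
```python
from h import *
go(.5423-.441*.145,-.0335+.8975*.145,.0445,116.2)
p,d=grab('scene','s6'); 
cv2.imwrite('pics/s6c.png',np.clip(cv2.resize(p[160:240,210:320,::-1],None,fx=6,fy=6,interpolation=cv2.INTER_CUBIC)*1.5,0,255).astype(np.uint8))
```

```text
t 6.8 tcp [0.5029 0.0528 0.0444] rot [-90.34   0.27 116.4 ] F [  7.5 -20.6  29. ] w 0.0003
need [ 0.0502 -0.0003  0.0025] turn 0.0034
```

View pics/s6c.png

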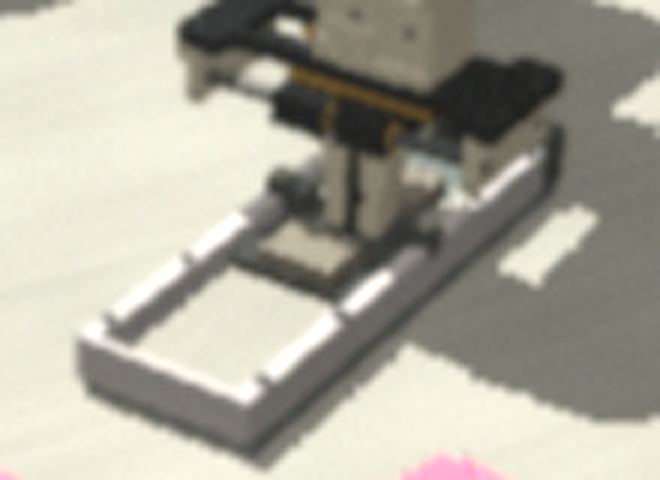

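>>> apply_moves(deltas=[{"tx": 0.004, "ty": 0, "tz": 0, "turn": 0, "gripper": 0}, {"tx": 0.008, "ty": 0, "tz": 0.0005, "turn": 0, "gripper": 0}, {"tx": 0.012, "ty": 0, "tz": 0.0005, "turn": 0, "gripper": 0}, {"tx": 0.016, "ty": 0, "tz": 0.0005, "turn": 0, "gripper": 0}, {"tx": 0.02, "ty": 0, "tz": 0.0005, "turn": 0, "gripper": 0}])

```text
time_s: 7.35
tcp_pos: [0.4943, 0.0719, 0.0444]
eef_rot: [-90.5, 0.2, 116.4]
contact_force: [8.1, -17.0, 28.0]
gripper_width: 0.0005
```

Run:
```python
from h import *
go(.5423-.441*.145,-.0335+.8975*.145,.0445,116.2)
p,d=grab('scene','s7'); 
cv2.imwrite('pics/s7c.png',np.clip(cv2.resize(p[160:240,210:320,::-1],None,fx=6,fy=6,interpolation=cv2.INTER_CUBIC)*1.5,0,255).astype(np.uint8))
```

```text
t 7.35 tcp [0.4943 0.0719 0.0444] rot [-90.46   0.21 116.41] F [  8.1 -17.   28. ] w 0.0005
need [ 0.0293 -0.0003  0.0033] turn 0.0036
```

View pics/s7c.png

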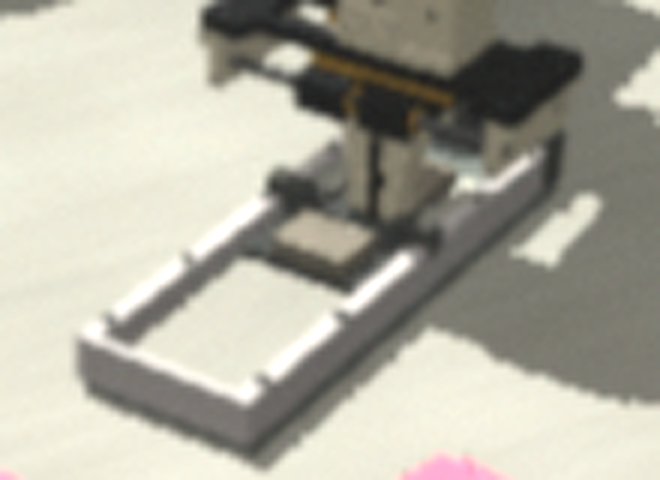

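The pad's rear edge is at crop (290,270) and the keepers at (290,185) and (425,235). About 40 mm of plate is still before the keepers, and the fingers have crept a little towards the front lining. I'll continue with a small lateral trim back.

>>> apply_moves(deltas=[{"tx": 0.004, "ty": 0, "tz": 0.0005, "turn": 0, "gripper": 0}, {"tx": 0.008, "ty": 0, "tz": 0.001, "turn": 0, "gripper": 0}, {"tx": 0.012, "ty": 0, "tz": 0.0015, "turn": 0, "gripper": 0}, {"tx": 0.016, "ty": 0, "tz": 0.002, "turn": 0, "gripper": 0}, {"tx": 0.02, "ty": 0, "tz": 0.002, "turn": 0, "gripper": 0}])

```text
time_s: 7.9
tcp_pos: [0.4837, 0.0893, 0.0443]
eef_rot: [-90.5, 0.2, 116.4]
contact_force: [8.3, -17.4, 28.1]
gripper_width: 0.0006
```

Run:
```python
from h import *
go(.5423-.441*.145,-.0335+.8975*.145,.0445,116.2)
p,d=grab('scene','s8'); 
cv2.imwrite('pics/s8c.png',np.clip(cv2.resize(p[160:240,210:320,::-1],None,fx=6,fy=6,interpolation=cv2.INTER_CUBIC)*1.5,0,255).astype(np.uint8))
```

```text
t 7.9 tcp [0.4837 0.0893 0.0443] rot [-90.47   0.19 116.42] F [  8.3 -17.4  28.1] w 0.0006
need [ 0.009  -0.0002  0.0015] turn 0.0038
```

View pics/s8c.png

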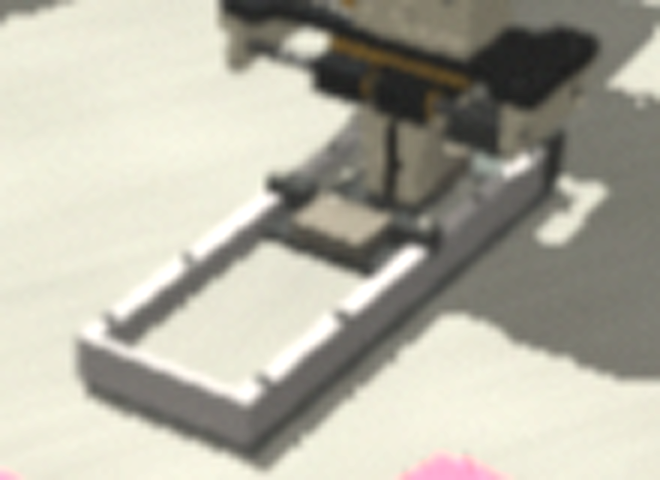

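>>> apply_moves(deltas=[{"tx": 0.004, "ty": 0, "tz": 0, "turn": 0, "gripper": 0}, {"tx": 0.008, "ty": 0, "tz": 0, "turn": 0, "gripper": 0}, {"tx": 0.011, "ty": 0, "tz": 0, "turn": 0, "gripper": 0}, {"tx": 0.014, "ty": 0, "tz": 0, "turn": 0, "gripper": 0}])

```text
time_s: 8.35
tcp_pos: [0.4773, 0.1017, 0.0443]
eef_rot: [-90.4, 0.2, 116.4]
contact_force: [8.3, -16.8, 29.8]
gripper_width: 0.0002
```

Run:
```python
from h import *
go(.5423-.441*.155,-.0335+.8975*.155,.0445,116.2)
p,d=grab('scene','s9'); 
cv2.imwrite('pics/s9c.png',np.clip(cv2.resize(p[160:240,210:320,::-1],None,fx=6,fy=6,interpolation=cv2.INTER_CUBIC)*1.5,0,255).astype(np.uint8))
```

```text
t 8.35 tcp [0.4773 0.1017 0.0443] rot [-90.44   0.18 116.42] F [  8.3 -16.8  29.8] w 0.0002
need [ 0.005  -0.0002  0.0012] turn 0.0038
```

View pics/s9c.png

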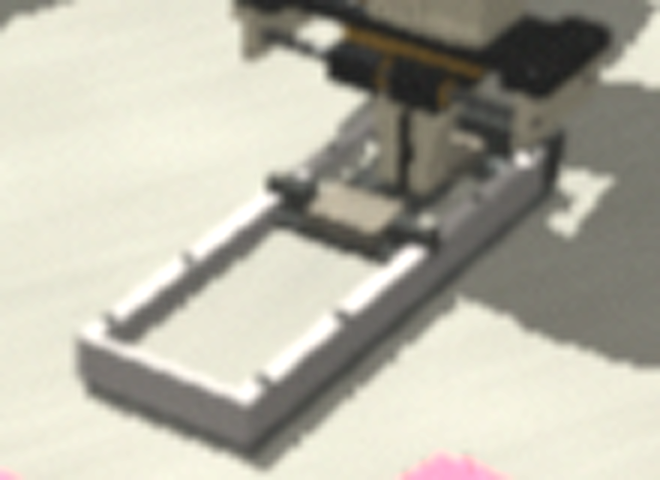

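Plate rear is still about 10 mm before the keeper line and there is no stop force yet. Continuing.

>>> apply_moves(deltas=[{"tx": 0.003, "ty": 0, "tz": 0, "turn": 0, "gripper": 0}, {"tx": 0.006, "ty": 0, "tz": 0, "turn": 0, "gripper": 0}, {"tx": 0.009, "ty": 0, "tz": 0, "turn": 0, "gripper": 0}, {"tx": 0.012, "ty": 0, "tz": 0, "turn": 0, "gripper": 0}])

```text
time_s: 8.8
tcp_pos: [0.4717, 0.1125, 0.0441]
eef_rot: [-90.4, 0.2, 116.4]
contact_force: [8.2, -17.0, 29.5]
gripper_width: 0.0002
```

Run:
```python
from h import *
go(.5423-.441*.155,-.0335+.8975*.155,.0445,116.2)
p,d=grab('scene','s10'); 
cv2.imwrite('pics/s10c.png',np.clip(cv2.resize(p[160:240,210:320,::-1],None,fx=6,fy=6,interpolation=cv2.INTER_CUBIC)*1.5,0,255).astype(np.uint8))
```

```text
t 8.8 tcp [0.4717 0.1125 0.0441] rot [-90.41   0.17 116.4 ] F [  8.2 -17.   29.5] w 0.0002
need [-0.0071 -0.0003  0.001 ] turn 0.0035
```

View pics/s10c.png

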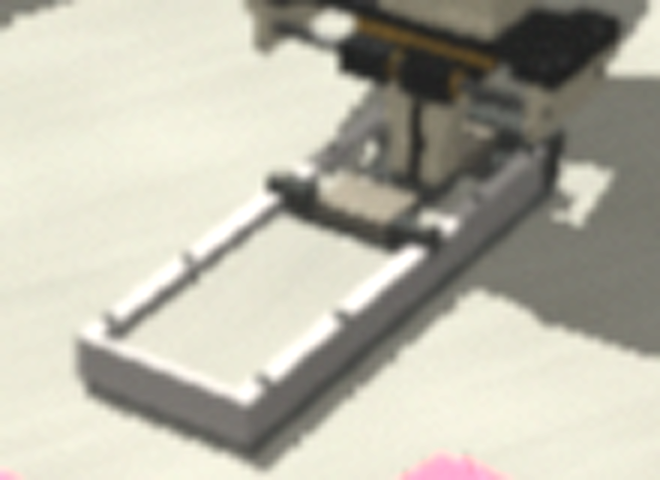

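The inner rail face along the lifter shows thinner now and the tips sank 0.4 mm onto the fixed floor. The lifter appears to have sprung up as the rear passed the keeper line. I still need the end stop, so I'm going on slowly.

>>> apply_moves(deltas=[{"tx": 0.002, "ty": 0, "tz": 0, "turn": 0, "gripper": 0}, {"tx": 0.004, "ty": 0, "tz": 0, "turn": 0, "gripper": 0}, {"tx": 0.005, "ty": 0, "tz": 0, "turn": 0, "gripper": 0}])

```text
time_s: 9.15
tcp_pos: [0.4706, 0.1146, 0.0442]
eef_rot: [-90.4, 0.4, 116.5]
contact_force: [28.5, -41.5, 21.7]
gripper_width: 0.0002
```

Run:
```python
from h import *
p,d=grab('scene','s11'); 
cv2.imwrite('pics/s11c.png',np.clip(cv2.resize(p[165:225,240:320,::-1],None,fx=9,fy=9,interpolation=cv2.INTER_CUBIC)*1.5,0,255).astype(np.uint8))
p,d=grab('top','t11'); 
cv2.imwrite('pics/t11c.png',np.clip(cv2.resize(p[140:250,160:315,::-1],None,fx=5,fy=5,interpolation=cv2.INTER_CUBIC)*1.5,0,255).astype(np.uint8))
```

```text
(no output)
```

View pics/s11c.png

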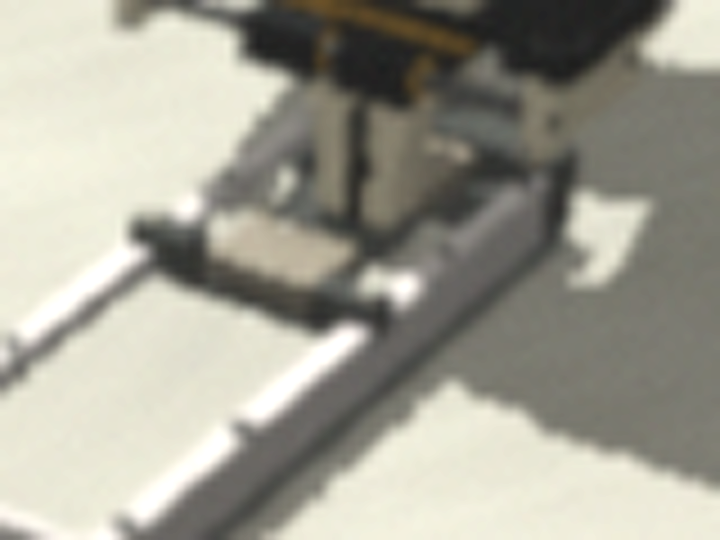

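View pics/t11c.png

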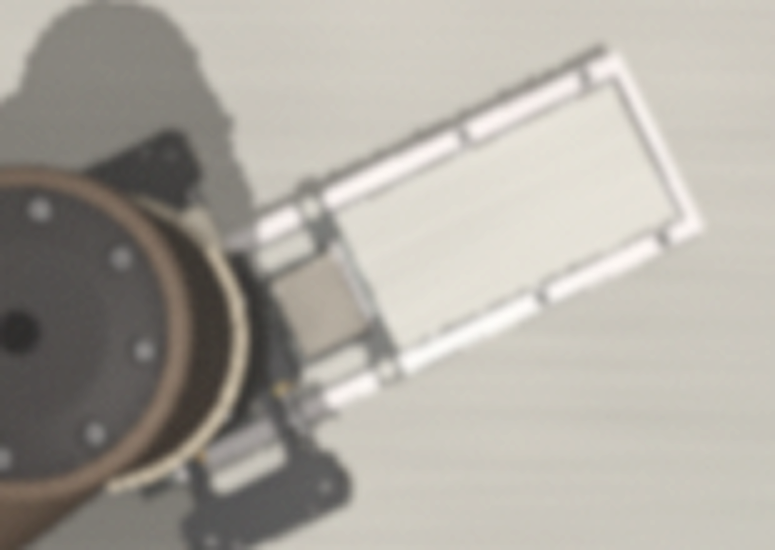

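Run:
```python
from h import *
def ct(x,y): return (160+(x+.5)/5-.5,140+(y+.5)/5-.5)
def c9(x,y): return (240+(x+.5)/9-.5,165+(y+.5)/9-.5)
u=np.array([np.cos(np.radians(116.3)),np.sin(np.radians(116.3))]); o=np.array([.5192,.0168])+.0235*u
for k,a,z in(('lin rear t',(340,252),.039),('lin rear b',(374,325),.039),('lin front t',(272,282),.039),('lin fr b',(305,352),.039),('rail rear',(613,50),.036)): print(k,((ray('top',ct(*a),z)[0][:2]-o)@u).round(4))
for k,a,z in(('s rear L',(210,255),.039),('s rear R',(322,287),.039),('s fr L',(235,205),.039),('s fr R',(358,242),.039)): print(k,((ray('scene',c9(*a),z)[0][:2]-o)@u).round(4))
s=r.get_state();print(s['tcp_pos'],s['contact_force'],(s['tcp_pos'][:2]-o)@u)
```

```text
lin rear t 0.0057
lin rear b 0.0059
lin front t 0.0437
lin fr b 0.0437
rail rear -0.1671
s rear L 0.0107
s rear R 0.0154
s fr L 0.0456
s fr R 0.0494
[0.47061348 0.11450532 0.04413572] [ 24.63535791 -36.17675875  24.15088162] 0.08561878234410601
```

The rear lining spans x ≈ 5.8 to 43.7 mm in the top view, against 7 to 42 mm when home, and the pad resists at 45 N. It is on the stop. I'll ease the forward load slightly, then lift straight up.

>>> apply_moves(deltas=[{"tx": -0.001, "ty": 0, "tz": 0, "turn": 0, "gripper": 0}, {"tx": -0.0015, "ty": -0.001, "tz": 0, "turn": 0, "gripper": 0}, {"tx": -0.0015, "ty": -0.003, "tz": 0, "turn": 0, "gripper": 0}])

```text
time_s: 9.55
tcp_pos: [0.47, 0.114, 0.0448]
eef_rot: [-90.3, 0.2, 116.3]
contact_force: [28.3, -24.8, -18.4]
gripper_width: 0.0007
```

The lining face is dragging on the fingers, so I'll remove the forward load first, without lifting.

>>> apply_moves(deltas=[{"tx": -0.001, "ty": 0.001, "tz": 0, "turn": 0, "gripper": 0}, {"tx": -0.002, "ty": 0.001, "tz": 0, "turn": 0, "gripper": 0}])

```text
time_s: 9.75
tcp_pos: [0.4701, 0.1137, 0.0443]
eef_rot: [-90.3, 0.1, 116.3]
contact_force: [8.7, -6.3, 10.1]
gripper_width: 0.0003
```

>>> apply_moves(deltas=[{"tx": -0.001, "ty": -0.0005, "tz": 0, "turn": 0, "gripper": 0}, {"tx": -0.0015, "ty": -0.001, "tz": 0, "turn": 0, "gripper": 0}, {"tx": -0.0015, "ty": -0.002, "tz": 0, "turn": 0, "gripper": 0}])

```text
time_s: 10.05
tcp_pos: [0.4681, 0.1125, 0.0448]
eef_rot: [-90.1, 0.0, 116.2]
contact_force: [4.4, -2.9, -3.1]
gripper_width: 0.0004
```

>>> apply_moves(deltas=[{"tx": -0.001, "ty": -0.001, "tz": 0, "turn": 0, "gripper": 0}, {"tx": -0.002, "ty": -0.003, "tz": 0, "turn": 0, "gripper": 0}, {"tx": -0.002, "ty": -0.006, "tz": 0, "turn": 0, "gripper": 0}])

```text
time_s: 10.35
tcp_pos: [0.4677, 0.1105, 0.0504]
eef_rot: [-89.9, -0.0, 116.2]
contact_force: [-1.1, -0.4, -0.4]
gripper_width: 0.0007
```

Free. Now I'll lift clear, then retreat so the cameras can see.

>>> apply_moves(deltas=[{"tx": 0, "ty": -0.03, "tz": 0, "turn": 0, "gripper": 0}, {"tx": 0, "ty": -0.07, "tz": 0, "turn": 0, "gripper": 0}, {"tx": 0, "ty": -0.11, "tz": 0, "turn": 0, "gripper": 0}, {"tx": 0, "ty": -0.15, "tz": 0, "turn": 0, "gripper": 0}, {"tx": 0, "ty": -0.18, "tz": 0, "turn": 0, "gripper": 0}])

```text
time_s: 10.85
tcp_pos: [0.4683, 0.1108, 0.2335]
eef_rot: [-90.1, -0.0, 116.3]
contact_force: [0.3, -0.6, -0.5]
gripper_width: 0.0006
```

>>> apply_moves(deltas=[{"tx": 0.045, "ty": 0, "tz": 0, "turn": 0, "gripper": 0}, {"tx": 0.09, "ty": 0, "tz": 0, "turn": 0, "gripper": 0}, {"tx": 0.135, "ty": 0, "tz": 0, "turn": 0, "gripper": 0}, {"tx": 0.18, "ty": 0, "tz": 0, "turn": 0, "gripper": 0}, {"tx": 0.225, "ty": 0, "tz": 0, "turn": 0, "gripper": 0}])

```text
time_s: 11.35
tcp_pos: [0.3673, 0.3137, 0.231]
eef_rot: [-90.0, -0.0, 116.2]
contact_force: [1.6, 1.1, 0.1]
gripper_width: 0.0007
```

>>> apply_moves(deltas=[{"tx": 0.045, "ty": 0, "tz": 0, "turn": 0, "gripper": 0}, {"tx": 0.09, "ty": 0, "tz": 0, "turn": 0, "gripper": 0}, {"tx": 0.135, "ty": 0, "tz": 0, "turn": 0, "gripper": 0}, {"tx": 0.18, "ty": 0, "tz": 0, "turn": 0, "gripper": 0}, {"tx": 0.18, "ty": 0, "tz": 0, "turn": 0, "gripper": 0}])

```text
time_s: 11.85
tcp_pos: [0.2869, 0.4778, 0.23]
eef_rot: [-90.0, 0.0, 116.5]
contact_force: [-0.5, -0.2, -0.5]
gripper_width: 0.0002
```

Run:
```python
from h import *
p,d=grab('scene','s12'); 
cv2.imwrite('pics/s12c.png',np.clip(cv2.resize(p[165:240,215:315,::-1],None,fx=7,fy=7,interpolation=cv2.INTER_CUBIC)*1.5,0,255).astype(np.uint8))
p,d=grab('top','t12'); 
cv2.imwrite('pics/t12c.png',np.clip(cv2.resize(p[140:250,160:315,::-1],None,fx=5,fy=5,interpolation=cv2.INTER_CUBIC)*1.5,0,255).astype(np.uint8))
```

```text
(no output)
```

View pics/s12c.png

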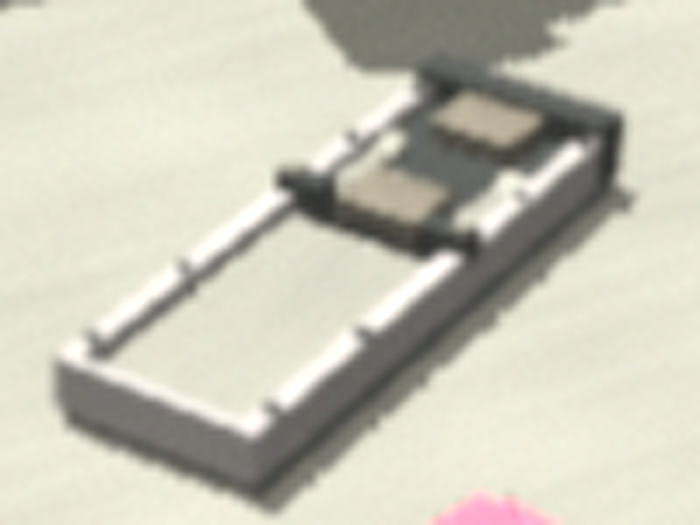

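View pics/t12c.png

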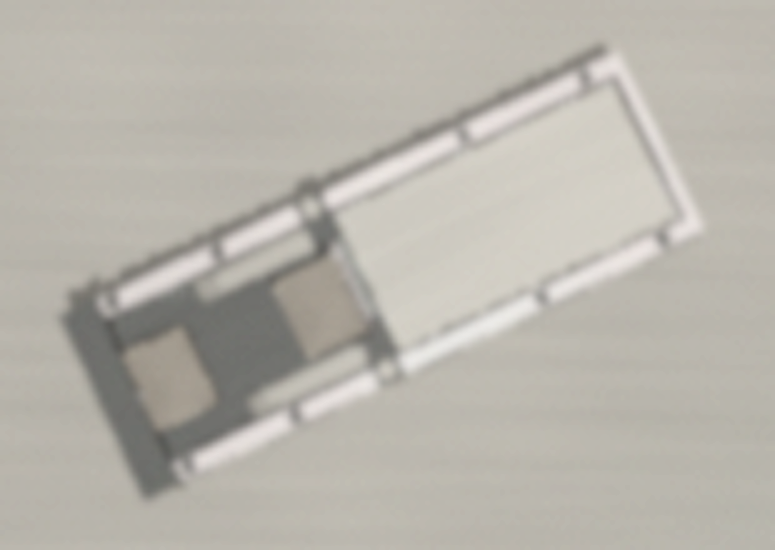

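View pics/t12.png

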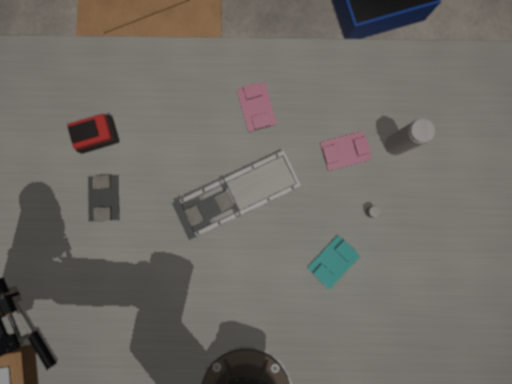

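The pad sits with its front lining flush against the stop wall in the top crop at (122,352) to (158,430). Both leaves are on the plate edges, the lifter is exposed behind the pad, and the other items are unmoved. I'll check heights and position by depth.

Run:
```python
from h import *
def ct(x,y): return (160+(x+.5)/5-.5,140+(y+.5)/5-.5)
ci=camera_info('top');K=np.array(ci['K']);M=R.from_euler('xyz',ci['orientation'],degrees=True).as_matrix()
for tag in('top0','t12'):
  d=np.load(tag+'.npz')['d']
  for k,(x,y) in{'lifter mid':(520,210),'rear':(620,160),'front':(400,270),'gap/home floor':(245,335),'stop lining':(170,375),'bench':(700,450)}.items():
    u,v=map(lambda t:int(round(t)),ct(x,y)); w=d[v-2:v+3,u-2:u+3]; z=np.median(w[w>0])
    P=np.array(ci['eye'])+M@np.array([(u-K[0,2])/K[0,0],-(v-K[1,2])/K[1,1],-1])*z; print(tag,k,P.round(4))
uu=np.array([np.cos(np.radians(116.3)),np.sin(np.radians(116.3))]); o=np.array([.5192,.0168])+.0235*uu
for a in((340,252),(374,325),(122,352),(158,430)): print(((ray('top',ct(*a),.039)[0][:2]-o)@uu).round(4))
print('stop edge',((ray('top',ct(112,325),.042)[0][:2]-o)@uu).round(4))
a=np.load('top0.npz')['p'].astype(int);b=np.load('t12.npz')['p'].astype(int);m=(abs(a-b).sum(2)>60);
for n,(x0,x1,y0,y1) in{'spare':(80,125,170,225),'batt':(65,125,110,155),'pinks':(235,375,80,175),'can':(385,440,115,155),'sock':(360,385,200,220),'teal':(305,362,232,290)}.items(): print(n,m[y0:y1,x0:x1].sum())
```

```text
top0 lifter mid [ 0.5445 -0.0426  0.0344]
top0 rear [ 0.572  -0.0946  0.0279]
top0 front [0.5128 0.0191 0.0297]
top0 gap/home floor [0.4783 0.0996 0.0205]
top0 stop lining [0.457  0.1383 0.0198]
top0 bench [ 0.4214 -0.1403  0.0009]
t12 lifter mid [ 0.5451 -0.0428  0.0275]
t12 rear [ 0.572  -0.0947  0.0276]
t12 front [0.513  0.0191 0.0277]
t12 gap/home floor [0.4781 0.0989 0.0272]
t12 stop lining [0.4569 0.1354 0.039 ]
t12 bench [ 0.4214 -0.1404  0.0005]
0.0057
0.0059
0.1282
0.1282
stop edge 0.1266
spare 0
batt 0
pinks 320
can 0
sock 0
teal 0
```

Lifter is at 27.5 mm (up), plate top at 27.2 mm and lining at 39.0 mm, all as they should be when home. The lining front edge is at x ≈ 128 mm against 127 mm for the stop face. The "pinks" difference count comes from a box that overlaps the fixture.

```bash
python3 -c "
from h import *
print(r.close_job()); print(r.get_state()['time_s'])"
```

```text
the job is handed in; nothing more can be done
None
the job is handed in; nothing more can be done
```

The brake pad is loaded: it sits fully home against the end stop, under both leaf springs, and the lifter has sprung back up behind it. I pressed it to the lifter's limit with closed fingertips at about 30 N. I then slid it along under pressure until the stop resisted with about 50 N, lifted off and moved the arm clear. The job took about 12 s.

**Last checks, with the arm away:**
- **Heights:** The lifter's upper face is at 27.5 mm, which is fully up. The plate's upper face is at 27.2 mm and the lining at 39.0 mm, so the pad lies on the home floor.
- **Position:** In the top view the pad spans about x = 6 to 128 mm, against 7 to 127 mm expected, so it is flush with the stop within measuring error.
- **Other things:** The spare pad, battery, spray can, socket and turquoise pad show no change in the pictures. My numeric check for the pink pads overlapped the fixture and so proved nothing, but they look unmoved in the picture.

**What disagreed:**
- The scene camera put the rear lining about 5 mm further forward than the top view. I trusted the top view, which agrees with the contact at the stop.
- When I first lifted off, the front lining dragged on the fingers: 18 N downward on the tool, with the tips about 0.7 mm up. I may have raised the pad slightly for a moment. I lowered again, took off the forward load, and then came away cleanly.

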